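Prop the ring mandrel with the lab jack

ROBOT

A 7-joint arm with a two-finger parallel gripper is mounted at the origin on the work surface. World frame = base frame: x ahead of the robot, y to its left, z up, the work surface at z = 0. Lengths are in m, angles in degrees, forces in N, time in s.
With the tool pointing down it reaches from about 0.425 to 0.875 m from the base axis. Payload 4.7 kg.
Tool frame: the origin (TCP) lies at the very end of the fingers, on their centre line; the grasp point (between the pads) lies behind it (env.pinch_z is the z of the grasp point in the tool frame, in m); z points along the fingers, y is the direction in which the jaws open and shut (so a half turn about z gives the same grasp; the last joint's range is limited). The gripper opens to 87 mm and grips with 3 to 60 N. Pads are 19 mm wide; open, the fingers measure 117 mm over their backs; the gripper's body (75 mm by 190 mm) begins 51 mm behind the grasp point.
Start: joints at [68.703, 18.392, -4.016, 83.108, 1.295, 78.541, -3.26], TCP at [0.245, -0.602, 0.187] pointing down, gripper open.
Joint ranges: [-163.93, 163.93], [-17.29, 119.83], [-79.2, 71.16], [3.27, 140.29], [-89.18, 269.18], [5.43, 117.66], [-154.24, 154.24]. Speed limits (degrees/s): [147.25, 147.25, 180, 180, 180, 180, 180].

INTERFACE

Orientations are given as [roll, pitch, yaw] about the fixed x, y, z axes, in that order (R = Rz(yaw) Ry(pitch) Rx(roll)).
In Python, from cell import readout, read_camera, env gives the robot as it stands. The module is installed in compiled form; this text tells all that it offers.
- The arm moves only by the tool servo_tool, never from a script. Its argument "plan" is a list that holds one entry, the list of rows, each a list of 5 numbers: the finger opening in m, from 0 to 0.087, then the shift along the tool's x, y, z in m, then the turn about the tool's z in rad. In form: [[[jaw, x, y, z, yaw], ...]]. A call has 1 to 12 rows; each row is the pose to reach, as a shift and turn from the pose measured when the call began, along the tool's axes at that moment; what a row does not reach only later rows make up. A row lasts 1/12 s, in which the tool goes at most 41.7 mm and 7.16 degrees, less where a joint would pass 70% of its speed; a pose out of reach is approached as far as the arm can. A call with a gripper value outside its range is refused whole. The fingers move at their own pace and stop on an object; "force" is the grip in N (left out, the last holds). Time passes only in rows, so rows that repeat a pose let the fingers close. It gives the time, the measured TCP pose, the force and the opening at its end, in the units of the state.
- readout.get_obs(): the state, without advancing time (a new reading comes with each control period).
- read_camera(name): name is "scene" or "top" or "wrist"; returns a dict with "image" (420x560x3 uint8, red, green, blue), "range_z" (420x560 float32, m along the optical axis (not along the pixel's ray), 0 where there is no reading), "mtx" (3x3 intrinsics, pixels), "camera_from_world" (4x4, takes a point from world to camera coordinates). Camera axes: x right, y up, looking along -z (the intrinsics and any distortion apply to the point x, -y, -z); pixel columns grow to the right and rows downward; lengths in m; the calibration is good to about 2 mm. A picture is of the moment at which its call begins.
- env.sign_off(): hands the job in, once; it reports no verdict.
The state is a dict: "time_s": time; "qpos": joint angles; "joint_velocities": joint speeds; "effort": joint torques, N m; "tool_pos": TCP position; "tool_rot": TCP orientation; "force": force on the tool from outside, world axes, zero at the start; "wrist_torque": the same for the moment, N m; "grip_width": finger opening in m.
Only numpy, scipy, OpenCV 4.12 (cv2) and the standard library are available. Lean on these libraries where they do the work, as an engineer would, in place of code of your own. Each camera call takes 0.05 s, during which the arm holds its last target. There are 200 camera calls.

TASK

The ring mandrel will be hammered on, so its free end needs a prop: wind the lab jack up by its knob until the steel block on the platform just bears against the underside of the mandrel, in light but definite contact, not forced up against it, and let go. Leave the block where it lies on the platform and the other tools undisturbed, and do not lean on the mandrel or the platform; touching them lightly to feel their height is fine.

Things in the scene. Friction and masses are not known exactly. Their poses are not given: they have to be found in the camera images.
- jack: Scissor lab jack of bare metal, screwed down: base and platform 150 x 150 mm. Origin: centre of the base's underside; z up; front = its -x side, where the screw with the black knob sticks out level. Position and yaw differ each time. The space before, above and to both sides of the knob is clear (things there are under 30 mm high); the platform's near edge is 55 mm behind the knob's centre.
- knob_center (a point): Centre of the knob: fluted black cylinder, 40 mm diameter, 28 mm long, on a level axis, at first 75 mm above the bench, 130 mm before the jack's centre. x = the knob's axis, level, pointing into the jack; z up. Does not turn with the knob; rises half as far as the platform. Can be gripped across its diameter from above, the gripper leaning up to 45 degrees to either side about the axis.
- knob (a joint): Knob angle (rad), 0 at the start, stops at -1.5 and 7.5. Positive = clockwise seen facing the knob (right-handed about x of knob_center); raises the platform 2.87 mm per rad. Friction: raising takes 0.13 to 0.18 N m; it stays where it is left. Each N between block and mandrel adds only 0.003 N m, hard to feel at the wrist: feel the heights of mandrel and platform by light touch, or look.
- jack_platform: Platform of the jack: flat 150 x 150 mm plate, bare round the block (at least 25 mm on its +x side). Origin: on the jack's vertical centre line, 16 mm below the platform's top face; axes as the jack's. It only goes straight up and down; top face 150 mm above the bench at the start.
- block_top (a point): Centre of the top face of the steel block that rests loose on the middle of the platform: 65 x 65 x 16 mm, 0.4 to 0.6 kg; z up.
- bench_block: The same steel block; origin at the centre of its underside.
- stand: Mandrel holder, screwed down on the jack's +y side: iron foot 110 x 110 mm (origin: centre of its underside), upright 20 mm column 241 mm high. A clamp on the column, 230 mm high at most, holds a tapered steel ring mandrel by its wooden handle end; the mandrel points along the stand's -y, 32 mm to the -x side of the column, tip 215 mm from it, its free end out over the middle of the block.
- hammer: Bystander: hammer with wooden handle, 260 mm long, lying beside the jack.
- flux_pot: Bystander: small white pot, 52 mm across, 34 mm high, behind the jack.
- honeycomb: Bystander: small perforated soldering block, 70 x 50 x 16 mm, on the soldering board at the right.
- tweezers: Bystander: tweezers, 160 mm, on the soldering board.
- torch: Bystander: gas torch on its can, 68 mm across, 210 mm high, far right.
- pliers: Bystander: pliers, 150 mm, lying near right.
- doming_block: Bystander: 45 mm brass cube with dimples, far left.
- mandrel_root (a point): Foot of the holder's column (origin of the stand again, same axes), for the sizes of the mandrel: its underside is level, its top slopes 3.5 degrees down to the tip; 170 mm from the column (over the block) it is 15.6 mm thick. The clamped height differs each time and is not given: the underside starts 2 to 12 mm above the block's top. Pressed there it gives 1 mm per 10 N.
Not all that is in view belongs to the job. Of the things like the bench_block, leave any that is green; of the rest the smaller one is meant.

How it is judged (in metres and radians):
At the end, for the whole second after the job is handed in: The knob is at rest, and the block lies flat on the platform, within 18 mm of its centre, and bears on the underside of the mandrel with 0.5 to 18 N (contact force between bench_block and stand between 0.5 and 18 N and velocity of joint knob between -0.05 and 0.05 rad/s and x of block_top in the frame of jack_platform between -0.018 and 0.018 m and y of block_top in the frame of jack_platform between -0.018 and 0.018 m and angle between bench_block's own z axis and vertical below 0.05 rad); the robot touches nothing.
It fails at once if the block is forced against the mandrel with more than 30 N (contact force between bench_block and stand above 30 N).
It fails at once if another tool on the bench is moved by more than 15 mm (distance of any of hammer, flux_pot, honeycomb, tweezers, torch, pliers, doming_block from where it was at the start of the episode above 0.015 m).
It fails at once if the mandrel holder or the platform is leaned on: pressed by the robot with more than 35 N (contact force between any of the fingers, the arm and stand above 35 N or contact force between any of the fingers, the arm and jack_platform above 35 N).
It also fails if it takes over 72 s, if anything falls off the work surface, if the arm or the gripper's body presses on something with over 40 N, if the wrist force passes 120 N, or if a joint passes its speed limit or range.

## Working session

There is one attempt and no reset: what is moved stays moved. The work goes in short steps, Python scripts to look and compute and a tool call to move; the robot and the scene stay as the last step left them, time stands still between calls to the robot, and variables do not carry over. Pictures are saved under pics/ and viewed, about 8 in all and at most 12, crops included, and the job is handed in when it is done.

Besides the shell and the picture viewer there is one more tool, called after "Request:" by a JSON object that holds its "method" and its "body". servo_tool: Moves the arm, as the interface text tells. Its arguments: {"type":"object","properties":{"plan":{"type":"array"},"force":{"type":"number"}},"required":["plan"]}

```bash
ls; mkdir -p pics
cat > h.py <<'E'
import numpy as np, cv2
from cell import readout, read_camera, env
from scipy.spatial.transform import Rotation as R
def cloud(c):
    z=c["range_z"]; K=c["mtx"]; v,u=np.mgrid[:z.shape[0],:z.shape[1]]
    P=np.stack([(u-K[0,2])/K[0,0]*z,-(v-K[1,2])/K[1,1]*z,-z,np.ones_like(z)],-1)
    W=P@np.linalg.inv(c["camera_from_world"]).T
    W=W[...,:3]; W[z==0]=np.nan; return W
def proj(c,p):
    q=c["camera_from_world"]@np.append(p,1); K=c["mtx"]
    return K[0,0]*q[0]/-q[2]+K[0,2], K[1,1]*-q[1]/-q[2]+K[1,2]
def save(n,im): cv2.imwrite("pics/"+n,im[...,::-1])
E
python3 - <<'E'
from h import *
import pickle
a=read_camera("scene");b=read_camera("top")
pickle.dump((a,b),open("c0.pkl","wb"))
save("a.png",a["image"]);save("b.png",b["image"])
print(env.pinch_z,readout.get_obs())
for c in(a,b): print(c["mtx"],np.linalg.inv(c["camera_from_world"]))
E
```

```text
pics
-0.0187 {'time_s': 0.1, 'qpos': array([68.70450734, 18.43601455, -4.01668676, 83.16596258,  1.29594968,
       78.54257802, -3.26103144]), 'joint_velocities': array([-0.01522061, -0.01167452, -0.02170689, -0.00809099, -0.00844416,
       -0.0828632 ,  0.03812226]), 'effort': array([ 2.35520401e-04, -4.92573380e+01, -4.05558860e-01, -3.13397849e+01,
       -6.41077501e-02,  3.95067735e-02,  5.58454326e-05]), 'tool_pos': array([ 0.24432977, -0.60173479,  0.18597457]), 'tool_rot': array([-1.79900735e+02,  6.00575390e-03,  2.21053036e+01]), 'force': array([ 0.11117282, -0.47469291, -0.70003693]), 'wrist_torque': array([-0.0170166 ,  0.0153035 ,  0.02404391]), 'grip_width': 0.08676129803912501}
[[527.40723755   0.         284.05054826]
 [  0.         527.40723755 213.80623174]
 [  0.           0.           1.        ]] [[-0.72980338 -0.37990395  0.56838368  1.39297683]
 [ 0.68331671 -0.37911344  0.62398019  0.84856149]
 [-0.02157064  0.84376892  0.53627299  0.93882062]
 [ 0.          0.          0.          1.        ]]
[[428.298551     0.         284.31466645]
 [  0.         428.298551   207.49162872]
 [  0.           0.           1.        ]] [[-9.77821478e-02  9.74652725e-01 -2.01223056e-01  2.79505114e-01]
 [-9.95207245e-01 -9.59842720e-02  1.86965142e-02 -6.02864374e-02]
 [-1.09163997e-03  2.02086828e-01  9.79367001e-01  1.42829329e+00]
 [ 0.00000000e+00  0.00000000e+00  0.00000000e+00  1.00000000e+00]]
```

View pics/a.png

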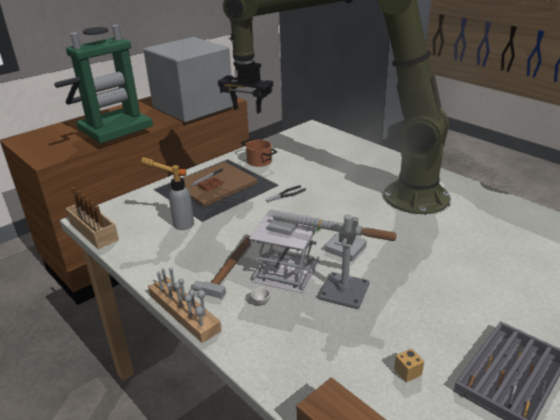

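View pics/b.png

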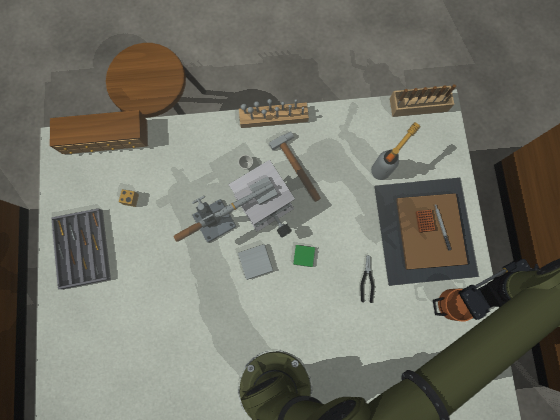

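The scene shows the jack at top(262,193) with the mandrel from the stand at (212,215) lying over it and the black knob at (284,229). Candidates for the block are the one on the platform at top(263,190), a green block at (305,256) which I leave, and a larger grey plate at (255,261). I choose the one on the platform and check it in a crop.

Run:
```python
from h import *
import pickle
a,b=pickle.load(open("c0.pkl","rb"))
W=cloud(b); Z=W[...,2]
roi=np.zeros(Z.shape,bool); roi[150:240,170:330]=1
def mr(m,n):
    p=W[m][:,:2].astype(np.float32); r=cv2.minAreaRect(p); print(n,m.sum(),r,np.median(W[m],0))
for lo,hi in((.140,.156),(.160,.172)):
    m=roi&(Z>lo)&(Z<hi); k,l,s,c=cv2.connectedComponentsWithStats(m.astype(np.uint8))
    for i in range(1,k):
        if s[i,4]>25: mr(l==i,(lo,c[i]))
m=roi&(Z>.172); mr(m,"high")
k=np.zeros_like(roi);k[220:240,272:294]=1; m=k&(Z>.06)&(Z<.12); mr(m,"knob"); print(np.percentile(Z[m],[50,95,100]))
print("big",[W[261,255],W[256,305]])
c=cv2.resize(b["image"][150:250,180:330],None,fx=5,fy=5,interpolation=cv2.INTER_CUBIC)
save("c.png",c)
s=cv2.resize(a["image"][190:310,235:385],None,fx=5,fy=5,interpolation=cv2.INTER_CUBIC)
save("d.png",s)
```

```text
(0.14, array([261.74713303, 191.69036697])) 1744 ((0.6005316376686096, -0.01969826966524124), (0.15088112652301788, 0.15005913376808167), 26.701400756835938) [ 0.60045932 -0.01962077  0.14842683]
(0.16, array([259.88125, 184.04375])) 160 ((0.6194361448287964, -0.01730203628540039), (0.024797651916742325, 0.06461580097675323), 22.359394073486328) [ 0.61861292 -0.01771838  0.16483414]
(0.16, array([266.56069364, 195.0982659 ])) 173 ((0.5833364129066467, -0.03324730321764946), (0.028318120166659355, 0.06422970443964005), 24.36876678466797) [ 0.58207463 -0.03515385  0.16434791]
high 996 ((0.5679275393486023, 0.10467065125703812), (0.09070024639368057, 0.328853577375412), 24.094051361083984) [0.54072942 0.13617254 0.19138067]
knob 152 ((0.49535059928894043, -0.07128028571605682), (0.05785974860191345, 0.04012694209814072), 30.133617401123047) [ 0.48518691 -0.07382519  0.08733388]
[0.08733388 0.09579462 0.09794436]
big [array([0.40037824, 0.02587719, 0.01886968]), array([ 0.40101096, -0.13914828,  0.01403228])]
```

View pics/c.png

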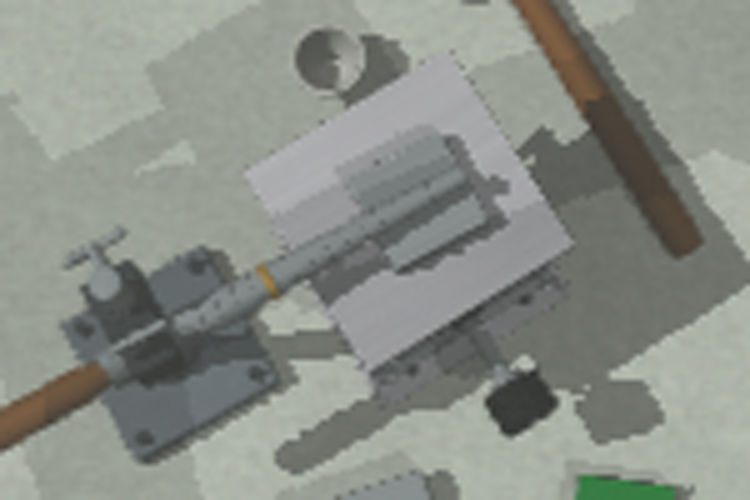

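View pics/d.png

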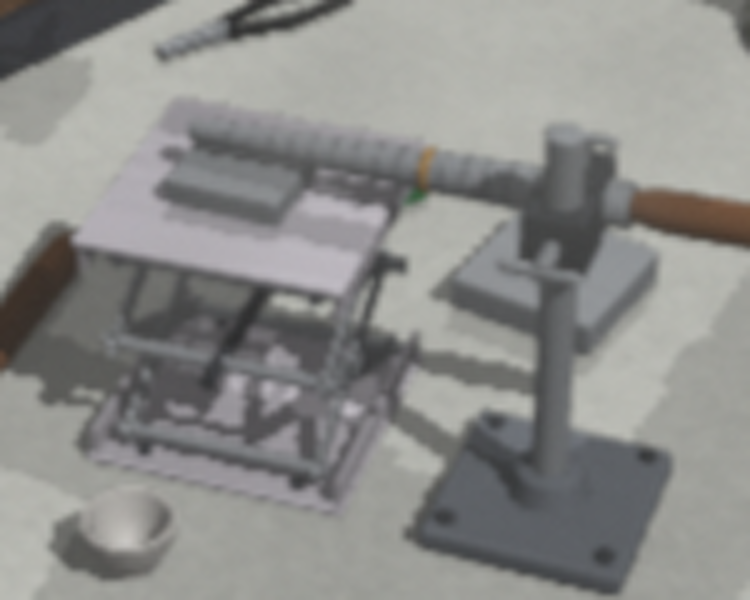

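The crop confirms the layout. The grey block lies on the platform under the mandrel (crop c at about (420,210)), the knob is at crop c (520,403), and the fingers have free space on both sides of it. Next I work out the mandrel height and the tool shifts.

```bash
cat >> h.py <<'E'
J=np.array([.6005,-.0197]); yawJ=np.radians(26.7); ex=np.array([np.cos(yawJ),np.sin(yawJ)]); ey=np.array([-ex[1],ex[0]])
def jack(x,y): return J+x*ex+y*ey
def shift(p):
    "tool-frame shift from the present pose to world p"
    o=readout.get_obs(); r=R.from_euler('xyz',o["tool_rot"],degrees=True)
    return np.round(r.inv().apply(np.array(p)-o["tool_pos"]),4)
E
python3 - <<'E'
from h import *
import pickle
a,b=pickle.load(open("c0.pkl","rb"))
for c in (b,a):
    W=cloud(c).reshape(-1,3); W=W[np.isfinite(W).all(1)]
    q=W[:,:2]-J; x=q@ex; y=q@ey; z=W[:,2]
    m=(abs(x)<40e-3)&(y>-.06)&(y<.12)&(z>.174)&(z<.21)
    for lo in np.arange(-.06,.12,.02):
        s=m&(y>=lo)&(y<lo+.02)
        if s.sum()>5: print(round(lo+.01,3),s.sum(),np.round(np.percentile(z[s],[50,90,97]),4),np.round([x[s].min(),x[s].max(),np.median(x[s])],4))
    t=m; print("tip y",y[t].min())
    s=(abs(x)<.1)&(y>.1)&(y<.25)&(z>.236); print("coltop",s.sum(),x[s].mean(),y[s].mean(),z[s].max())
    s=(abs(x)<.07)&(abs(y)<.07)&(z>.14)&(z<.156);print("plat",np.median(z[s]))
    s=(abs(x)<.05)&(abs(y)<.05)&(z>.16)&(z<.172);print("block",np.median(z[s]),x[s].min(),x[s].max(),y[s].min(),y[s].max())
o=readout.get_obs();print(o["tool_pos"],o["tool_rot"])
for p in((-55e-3,-.03),(0,0),(-.13,0)):print(p,jack(*p),shift([*jack(*p),.2]))
E
```

```text
-0.03 22 [0.1799 0.1849 0.1868] [-0.0112 -0.0002 -0.0068]
-0.01 32 [0.1811 0.1852 0.1878] [-0.0127  0.0012 -0.0066]
0.01 34 [0.1829 0.1855 0.189 ] [-0.0122  0.0035 -0.0057]
0.03 38 [0.1841 0.1876 0.1897] [-0.0131  0.004  -0.005 ]
0.05 42 [0.1859 0.1902 0.1908] [-0.0119  0.0064 -0.0048]
0.07 43 [0.1867 0.1911 0.1915] [-0.0114  0.0055 -0.0049]
0.09 47 [0.1875 0.1928 0.1938] [-0.013   0.0071 -0.004 ]
0.11 49 [0.188  0.1928 0.1944] [-0.0123  0.0097 -0.0036]
tip y -0.03722541095024108
coltop 36 0.032572407354549075 0.17626706169462064 0.2461123058200796
plat 0.14849659548764071
block 0.16457044529504206 -0.03678826777678511 0.03126745736931362 -0.039204436098045886 0.027997550047596673
-0.03 20 [0.1809 0.1838 0.1845] [-0.0082  0.0047 -0.0014]
-0.01 34 [0.1818 0.1853 0.1865] [-0.0099  0.0059  0.0001]
0.01 44 [0.1826 0.1866 0.187 ] [-0.0071  0.0078  0.0009]
0.03 43 [0.1841 0.1874 0.1886] [-0.0088  0.0091  0.0028]
0.05 46 [0.1856 0.189  0.1896] [-0.0066  0.0091  0.0026]
0.07 52 [0.1852 0.1907 0.1914] [-0.0061  0.0113  0.0045]
0.09 56 [0.1865 0.1919 0.1935] [-0.007   0.0117  0.0071]
0.11 61 [0.1892 0.193  0.1948] [-0.0075  0.0136  0.0076]
tip y -0.03496537537137547
coltop 37 0.036965306162174125 0.18008889070635759 0.2442953361368021
plat 0.15068448172893323
block 0.16576475013710523 -0.01205645725697248 0.03598451553384693 -0.0357433893902098 0.043004430584558814
[ 0.24432977 -0.60173479  0.18597457] [-1.79900735e+02  6.00575390e-03  2.21053036e+01]
(-0.055, -0.03) [ 0.56484414 -0.07121369] [ 0.4966 -0.3709 -0.0134]
(0, 0) [ 0.6005 -0.0197] [ 0.549  -0.4052 -0.0134]
(-0.13, 0) [ 0.48436172 -0.07811147] [ 0.4194 -0.3948 -0.0134]
```

Request:
{"method": "servo_tool", "body": {"plan": [[[0,0,0,-0.06,0],[0,0.1,-0.07,-0.06,-0.08],[0,0.547,-0.411,-0.06,-0.08],[0,0.547,-0.411,-0.06,-0.08],[0,0.547,-0.411,-0.06,-0.08],[0,0.547,-0.411,-0.06,-0.08],[0,0.547,-0.411,-0.06,-0.08],[0,0.547,-0.411,-0.06,-0.08],[0,0.547,-0.411,-0.06,-0.08],[0,0.547,-0.411,-0.06,-0.08],[0,0.547,-0.411,-0.06,-0.08],[0,0.547,-0.411,-0.06,-0.08]]], "force": 20}}

```text
time_s: 1.1
tool_pos: [0.4808, -0.2077, 0.2422]
tool_rot: [-179.9, 0.0, 26.7]
force: [1.5, -1.3, -0.4]
grip_width: 0.0147
```

Run:
```python
from h import *
o=readout.get_obs();print(o["tool_pos"],o["tool_rot"],o["force"],shift([*jack(-.002,.006),.21]))
```

```text
[ 0.48078111 -0.20767553  0.242248  ] [-1.79910439e+02  1.69366668e-02  2.66777844e+01] [ 1.47826822 -1.29878677 -0.40272518] [ 0.1894 -0.1202  0.0324]
```

Request:
{"method": "servo_tool", "body": {"plan": [[[0,0.189,-0.12,0,0],[0,0.189,-0.12,0,0],[0,0.189,-0.12,0,0],[0,0.189,-0.12,0,0],[0,0.189,-0.12,0,0],[0,0.189,-0.12,0,0],[0,0.189,-0.12,0.035,0],[0,0.189,-0.12,0.04,0],[0,0.189,-0.12,0.042,0],[0,0.189,-0.12,0.042,0],[0,0.189,-0.12,0.042,0],[0,0.189,-0.12,0.042,0]]]}}

```text
time_s: 2.1
tool_pos: [0.5963, -0.0166, 0.2018]
tool_rot: [-180.0, -0.1, 26.6]
force: [-0.1, -0.5, 0.1]
grip_width: 0.0007
```

Run:
```python
from h import *
o=readout.get_obs();print(o["tool_pos"],o["tool_rot"],o["force"],shift([*jack(-.002,.006),.19]))
```

```text
[ 0.59631168 -0.01659921  0.20184143] [-1.79988652e+02 -7.25867353e-02  2.65730319e+01] [-0.10648664 -0.51455926  0.0769581 ] [ 0.0003 -0.0013  0.0118]
```

Request:
{"method": "servo_tool", "body": {"plan": [[[0,0,0,0.002,0],[0,0,0,0.004,0],[0,0,0,0.006,0],[0,0,0,0.008,0],[0,0,0,0.009,0],[0,0,0,0.01,0],[0,0,0,0.01,0],[0,0,0,0.01,0]]]}}

```text
time_s: 2.77
tool_pos: [0.5963, -0.0166, 0.1918]
tool_rot: [-180.0, -0.1, 26.6]
force: [-0.4, 0.0, 0.4]
grip_width: 0.0002
```

Request:
{"method": "servo_tool", "body": {"plan": [[[0,0,0,0.0003,0],[0,0,0,0.0006,0],[0,0,0,0.0009,0],[0,0,0,0.001,0],[0,0,0,0.001,0]]]}}

```text
time_s: 3.18
tool_pos: [0.5963, -0.0165, 0.1908]
tool_rot: [-180.0, -0.1, 26.6]
force: [0.4, 0.2, -0.3]
grip_width: 0.0004
```

Tracking is good, so I keep going down in small steps.

Request:
{"method": "servo_tool", "body": {"plan": [[[0,0,0,0.0003,0],[0,0,0,0.0006,0],[0,0,0,0.0008,0],[0,0,0,0.0008,0]]]}}

```text
time_s: 3.52
tool_pos: [0.5963, -0.0166, 0.1899]
tool_rot: [-180.0, -0.1, 26.6]
force: [-0.5, -0.6, 1.1]
grip_width: 0.0003
```

Request:
{"method": "servo_tool", "body": {"plan": [[[0,0,0,0.0003,0],[0,0,0,0.0006,0],[0,0,0,0.0008,0],[0,0,0,0.0008,0]]]}}

```text
time_s: 3.85
tool_pos: [0.5962, -0.0165, 0.189]
tool_rot: [-180.0, -0.1, 26.6]
force: [-0.3, -0.7, -0.6]
grip_width: 0.0004
```

Request:
{"method": "servo_tool", "body": {"plan": [[[0,0,0,0.0003,0],[0,0,0,0.0005,0],[0,0,0,0.0005,0],[0,0,0,0.0005,0]]]}}

```text
time_s: 4.18
tool_pos: [0.5962, -0.0166, 0.1885]
tool_rot: [-180.0, -0.1, 26.6]
force: [0.7, 0.2, 0.2]
grip_width: 0.0004
```

Request:
{"method": "servo_tool", "body": {"plan": [[[0,0,0,0.0003,0],[0,0,0,0.0006,0],[0,0,0,0.0006,0],[0,0,0,0.0006,0]]]}}

```text
time_s: 4.52
tool_pos: [0.5962, -0.0166, 0.1878]
tool_rot: [-180.0, -0.0, 26.6]
force: [0.6, 0.2, -0.1]
grip_width: 0.0006
```

Request:
{"method": "servo_tool", "body": {"plan": [[[0,0,0,0.0003,0],[0,0,0,0.0006,0],[0,0,0,0.0006,0],[0,0,0,0.0006,0]]]}}

```text
time_s: 4.85
tool_pos: [0.5962, -0.0165, 0.1872]
tool_rot: [-180.0, -0.0, 26.6]
force: [-1.1, -0.2, 0.1]
grip_width: 0.0001
```

Request:
{"method": "servo_tool", "body": {"plan": [[[0,0,0,0.0003,0],[0,0,0,0.0005,0],[0,0,0,0.0005,0],[0,0,0,0.0005,0]]]}}

```text
time_s: 5.18
tool_pos: [0.5962, -0.0165, 0.1867]
tool_rot: [-180.0, -0.0, 26.6]
force: [-0.5, -0.1, 0.0]
grip_width: 0.0004
```

Request:
{"method": "servo_tool", "body": {"plan": [[[0,0,0,0.0004,0],[0,0,0,0.0008,0],[0,0,0,0.0008,0],[0,0,0,0.0008,0]]]}}

```text
time_s: 5.52
tool_pos: [0.5961, -0.0166, 0.1859]
tool_rot: [-180.0, -0.0, 26.6]
force: [-0.2, 0.2, -0.1]
grip_width: 0.0003
```

Request:
{"method": "servo_tool", "body": {"plan": [[[0,0,0,0.0004,0],[0,0,0,0.0008,0],[0,0,0,0.0008,0],[0,0,0,0.0008,0]]]}}

```text
time_s: 5.85
tool_pos: [0.5961, -0.0166, 0.185]
tool_rot: [-180.0, -0.0, 26.6]
force: [-0.1, -0.9, 1.1]
grip_width: 0.0006
```

Request:
{"method": "servo_tool", "body": {"plan": [[[0,0,0,0.0004,0],[0,0,0,0.0008,0],[0,0,0,0.0008,0],[0,0,0,0.0008,0]]]}}

```text
time_s: 6.18
tool_pos: [0.5961, -0.0166, 0.1841]
tool_rot: [-180.0, -0.0, 26.6]
force: [0.2, 0.1, -0.4]
grip_width: 0.0001
```

Run:
```python
from h import *
a=read_camera("scene")
print(proj(a,readout.get_obs()["tool_pos"]))
save("e.png",cv2.resize(a["image"][170:290,220:370],None,fx=5,fy=5,interpolation=cv2.INTER_CUBIC))
print(readout.get_obs()["force"])
```

```text
(np.float64(286.58350887284), np.float64(216.06888478093504))
[-0.15588974  0.40344304  0.37407726]
```

View pics/e.png

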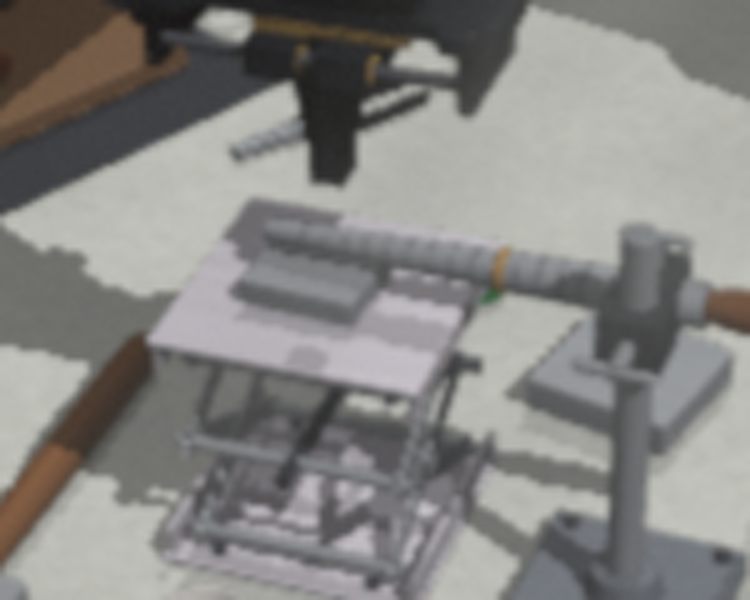

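The fingertip shows at scene pixel (286,207), but the reported TCP projects to (286,216), so there is about 20 mm of daylight to the mandrel. I check where the cloud puts the tip.

Run:
```python
from h import *
o=readout.get_obs(); print(o["tool_pos"],o["tool_rot"],o["qpos"])
for n in("scene","top"):
    c=read_camera(n);W=cloud(c)
    if n=="scene":
        for v in range(196,212,2): print(v,np.round(W[v,284:290:2],3).tolist())
    w=W.reshape(-1,3);w=w[np.isfinite(w).all(1)];q=w[:,:2]-J;x=q@ex;y=q@ey
    m=(abs(x)<.15)&(abs(y)<.15)&(w[:,2]>.197)&(w[:,2]<.26); print(n,m.sum(),"z min",w[m,2].min() if m.sum() else 0)
    k=m&(w[:,2]<.25)&(y<.12)
    if k.sum(): print(np.round(np.c_[x[k],y[k],w[k,2]][w[k,2].argsort()][:8],3).tolist(), np.median(x[k]),np.median(y[k]))
```

```text
[ 0.59607219 -0.01655678  0.18420593] [-1.79965117e+02 -3.79481588e-02  2.65798379e+01] [ 27.57858038  14.72014776 -33.82570297  90.42093269   8.28720274
  77.37316087 -70.60923128]
196 [[0.606, -0.014, 0.251], [0.602, -0.011, 0.251], [0.601, -0.004, 0.253]]
198 [[0.601, -0.019, 0.241], [0.602, -0.011, 0.245], [0.599, -0.007, 0.245]]
200 [[0.607, -0.013, 0.24], [0.604, -0.008, 0.241], [0.604, -0.001, 0.244]]
202 [[0.606, -0.014, 0.233], [0.6, -0.014, 0.231], [0.602, -0.004, 0.236]]
204 [[0.606, -0.014, 0.227], [0.604, -0.009, 0.228], [0.602, -0.004, 0.23]]
206 [[0.602, -0.02, 0.217], [0.603, -0.01, 0.222], [0.601, -0.004, 0.223]]
208 [[0.371, -0.273, -0.002], [0.369, -0.265, 0.001], [0.367, -0.257, 0.003]]
210 [[0.382, -0.261, 0.0], [0.377, -0.256, 0.0], [0.373, -0.251, 0.001]]
scene 129 z min 0.21661893428849543
[[0.001, -0.0, 0.217], [0.003, 0.011, 0.217], [-0.015, 0.013, 0.219], [0.004, 0.009, 0.22], [0.007, 0.005, 0.221], [0.007, 0.007, 0.222], [0.01, 0.0, 0.222], [0.005, 0.001, 0.222]] 0.006241507170449764 0.007752612170996839
top 0 z min 0
```

Run:
```python
from h import *
import pickle
a,b=pickle.load(open("c0.pkl","rb"))
P=np.array([.2443,-.6017,.186]); print(proj(a,P))
W=cloud(a);w=W.reshape(-1,3)
d=np.hypot(*(w[:,:2]-P[:2]).T); m=(d<.1)&(w[:,2]>.1)&(w[:,2]<.35)
print(m.sum()); s=w[m]; s=s[s[:,2].argsort()]; print(np.round(s[:12],3).tolist())
print(np.histogram(s[:,2],np.arange(.1,.36,.02)))
save("f.png",cv2.resize(a["image"][60:130,200:300],None,fx=6,fy=6))
```

```text
(np.float64(247.36516029683958), np.float64(119.43313373505119))
932
[[0.258, -0.648, 0.218], [0.232, -0.553, 0.221], [0.267, -0.643, 0.222], [0.256, -0.645, 0.222], [0.226, -0.554, 0.223], [0.218, -0.557, 0.224], [0.274, -0.64, 0.225], [0.251, -0.644, 0.225], [0.23, -0.561, 0.226], [0.266, -0.638, 0.227], [0.269, -0.64, 0.228], [0.236, -0.547, 0.228]]
(array([  0,   0,   0,   0,   0,   1,  41,  54,  66,  71, 258, 377]), array([0.1 , 0.12, 0.14, 0.16, 0.18, 0.2 , 0.22, 0.24, 0.26, 0.28, 0.3 ,
       0.32, 0.34]))
```

View pics/f.png

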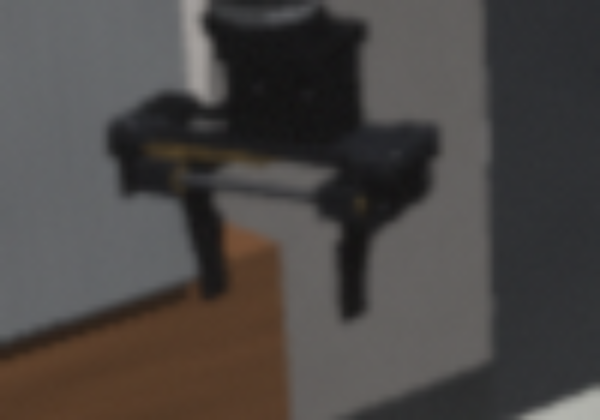

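The cameras put the fingertips about 31 mm higher than the reported TCP, at the start pose as well as here. In x and y they agree. So the reported z carries an offset, and touch will calibrate it. I go on down.

Request:
{"method": "servo_tool", "body": {"plan": [[[0,0,0,0.005,0],[0,0,0,0.01,0],[0,0,0,0.014,0],[0,0,0,0.018,0],[0,0,0,0.02,0],[0,0,0,0.021,0],[0,0,0,0.021,0]]]}}

```text
time_s: 6.92
tool_pos: [0.5959, -0.0165, 0.1629]
tool_rot: [-179.9, -0.0, 26.6]
force: [-0.1, 0.7, 0.1]
grip_width: 0.0002
```

Request:
{"method": "servo_tool", "body": {"plan": [[[0,0,0,0.0005,0],[0,0,0,0.001,0],[0,0,0,0.001,0]]]}}

```text
time_s: 7.17
tool_pos: [0.596, -0.0166, 0.162]
tool_rot: [-180.0, -0.0, 26.6]
force: [0.1, 0.2, 0.5]
grip_width: 0.0003
```

Request:
{"method": "servo_tool", "body": {"plan": [[[0,0,0,0.0005,0],[0,0,0,0.001,0],[0,0,0,0.001,0]]]}}

```text
time_s: 7.42
tool_pos: [0.596, -0.0165, 0.1609]
tool_rot: [-180.0, -0.0, 26.6]
force: [0.5, 0.2, 0.1]
grip_width: 0.0002
```

Request:
{"method": "servo_tool", "body": {"plan": [[[0,0,0,0.0005,0],[0,0,0,0.001,0],[0,0,0,0.001,0]]]}}

```text
time_s: 7.67
tool_pos: [0.5959, -0.0166, 0.1598]
tool_rot: [-179.9, -0.0, 26.6]
force: [-0.1, 0.7, 0.0]
grip_width: 0.0004
```

Request:
{"method": "servo_tool", "body": {"plan": [[[0,0,0,0.0004,0],[0,0,0,0.0008,0],[0,0,0,0.0008,0]]]}}

```text
time_s: 7.92
tool_pos: [0.5958, -0.0166, 0.1589]
tool_rot: [-179.9, -0.0, 26.6]
force: [-0.2, -0.5, -0.1]
grip_width: 0.0004
```

Request:
{"method": "servo_tool", "body": {"plan": [[[0,0,0,0.0004,0],[0,0,0,0.0008,0],[0,0,0,0.0008,0]]]}}

```text
time_s: 8.17
tool_pos: [0.5958, -0.0166, 0.1579]
tool_rot: [-179.9, 0.0, 26.6]
force: [-0.3, -0.0, 0.6]
grip_width: 0.0008
```

Request:
{"method": "servo_tool", "body": {"plan": [[[0,0,0,0.0004,0],[0,0,0,0.0008,0],[0,0,0,0.0008,0]]]}}

```text
time_s: 8.42
tool_pos: [0.5957, -0.0166, 0.157]
tool_rot: [-179.9, 0.0, 26.6]
force: [0.3, -0.4, -0.2]
grip_width: 0.0002
```

Request:
{"method": "servo_tool", "body": {"plan": [[[0,0,0,0.0004,0],[0,0,0,0.0008,0],[0,0,0,0.0008,0]]]}}

```text
time_s: 8.67
tool_pos: [0.5957, -0.0165, 0.1561]
tool_rot: [-179.9, 0.0, 26.6]
force: [-0.7, 0.2, -1.1]
grip_width: 0.0006
```

Run:
```python
from h import *
o=readout.get_obs(); print(o["tool_pos"],o["force"],proj(read_camera("scene"),o["tool_pos"]))
a=read_camera("scene");W=cloud(a)
for v in range(204,226): print(v,[np.round(W[v,u],3).tolist() for u in(285,287,289)],a["image"][v,287])
save("g.png",cv2.resize(a["image"][180:240,250:330],None,fx=8,fy=8,interpolation=cv2.INTER_CUBIC))
```

```text
[ 0.59565862 -0.01653231  0.15613901] [-0.650164    0.15576709 -1.05082455] (np.float64(286.90107100389474), np.float64(224.83040186691412))
204 [[0.603, -0.014, 0.226], [0.601, -0.009, 0.227], [0.602, -0.0, 0.231]] [45 44 44]
205 [[0.604, -0.013, 0.223], [0.601, -0.009, 0.224], [0.6, -0.002, 0.226]] [46 46 45]
206 [[0.604, -0.013, 0.221], [0.601, -0.009, 0.221], [0.601, -0.001, 0.224]] [47 46 47]
207 [[0.606, -0.011, 0.219], [0.602, -0.008, 0.219], [0.598, -0.005, 0.218]] [50 49 49]
208 [[0.604, -0.013, 0.214], [0.603, -0.007, 0.217], [0.6, -0.003, 0.217]] [51 51 50]
209 [[0.607, -0.011, 0.214], [0.603, -0.007, 0.213], [0.6, -0.003, 0.214]] [52 52 52]
210 [[0.604, -0.014, 0.208], [0.603, -0.007, 0.211], [0.599, -0.003, 0.21]] [54 53 53]
211 [[0.607, -0.011, 0.207], [0.603, -0.007, 0.207], [0.6, -0.003, 0.208]] [54 54 54]
212 [[0.603, -0.015, 0.201], [0.601, -0.009, 0.203], [0.599, -0.003, 0.204]] [55 55 54]
213 [[0.606, -0.012, 0.2], [0.601, -0.01, 0.199], [0.599, -0.004, 0.201]] [57 56 56]
214 [[0.604, -0.013, 0.196], [0.604, -0.006, 0.199], [0.598, -0.005, 0.196]] [59 59 58]
215 [
[... 265 characters left out ...]
 [[0.602, -0.017, 0.18], [0.599, -0.012, 0.181], [0.597, -0.006, 0.184]] [109 111 112]
219 [[0.605, -0.014, 0.18], [0.6, -0.011, 0.179], [0.594, -0.01, 0.177]] [101 102 103]
220 [[0.602, -0.017, 0.174], [0.596, -0.016, 0.172], [0.599, -0.004, 0.179]] [89 89 90]
221 [[0.594, -0.025, 0.164], [0.592, -0.02, 0.165], [0.588, -0.016, 0.165]] [90 91 92]
222 [[0.6, -0.019, 0.166], [0.596, -0.016, 0.166], [0.593, -0.011, 0.166]] [93 93 94]
223 [[0.606, -0.012, 0.169], [0.6, -0.012, 0.166], [0.597, -0.007, 0.167]] [114 116 117]
224 [[0.606, -0.012, 0.166], [0.602, -0.009, 0.166], [0.597, -0.007, 0.164]] [124 126 128]
225 [[0.611, -0.007, 0.167], [0.61, -0.0, 0.17], [0.605, 0.001, 0.168]] [124 127 129]
```

View pics/g.png

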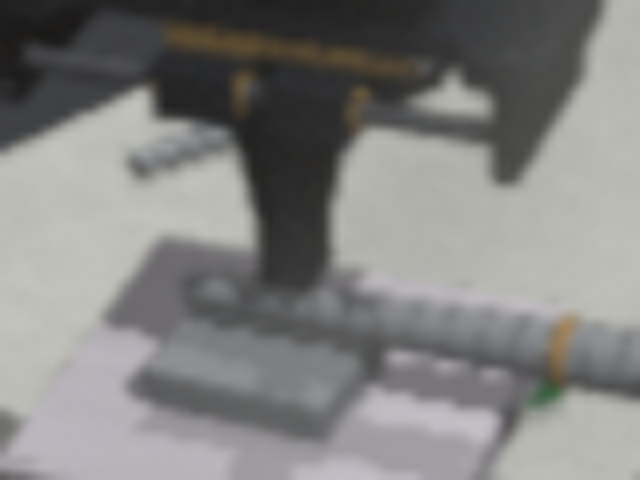

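The tip is now within a few mm of the mandrel ridge (picture row about 285). I go on in fine steps.

Request:
{"method": "servo_tool", "body": {"plan": [[[0,0,0,0.0004,0],[0,0,0,0.0008,0],[0,0,0,0.0008,0]]]}}

```text
time_s: 9.02
tool_pos: [0.5956, -0.0166, 0.1553]
tool_rot: [-179.9, 0.0, 26.6]
force: [1.1, 0.0, 0.2]
grip_width: 0.0003
```

Request:
{"method": "servo_tool", "body": {"plan": [[[0,0,0,0.0004,0],[0,0,0,0.0007,0],[0,0,0,0.0007,0]]]}}

```text
time_s: 9.27
tool_pos: [0.5956, -0.0166, 0.1545]
tool_rot: [-179.9, 0.0, 26.6]
force: [-0.2, 0.1, -0.2]
grip_width: 0.0003
```

Request:
{"method": "servo_tool", "body": {"plan": [[[0,0,0,0.0004,0],[0,0,0,0.0007,0],[0,0,0,0.0007,0]]]}}

```text
time_s: 9.52
tool_pos: [0.5955, -0.0166, 0.1537]
tool_rot: [-179.9, 0.0, 26.6]
force: [0.2, -0.7, -0.7]
grip_width: 0.0004
```

Request:
{"method": "servo_tool", "body": {"plan": [[[0,0,0,0.0004,0],[0,0,0,0.0007,0],[0,0,0,0.0007,0]]]}}

```text
time_s: 9.77
tool_pos: [0.5954, -0.0166, 0.1529]
tool_rot: [-179.9, 0.0, 26.6]
force: [0.4, -0.3, 0.0]
grip_width: 0.0005
```

Request:
{"method": "servo_tool", "body": {"plan": [[[0,0,0,0.0004,0],[0,0,0,0.0007,0],[0,0,0,0.0007,0]]]}}

```text
time_s: 10.02
tool_pos: [0.5954, -0.0166, 0.1521]
tool_rot: [-179.9, 0.1, 26.6]
force: [-0.5, 0.3, -0.3]
grip_width: 0.0007
```

Request:
{"method": "servo_tool", "body": {"plan": [[[0,0,0,0.0004,0],[0,0,0,0.0006,0],[0,0,0,0.0006,0]]]}}

```text
time_s: 10.27
tool_pos: [0.5954, -0.0166, 0.1515]
tool_rot: [-179.9, 0.1, 26.6]
force: [0.2, 0.5, -0.3]
grip_width: 0.0004
```

Request:
{"method": "servo_tool", "body": {"plan": [[[0,0,0,0.0003,0],[0,0,0,0.0005,0],[0,0,0,0.0005,0]]]}}

```text
time_s: 10.52
tool_pos: [0.5953, -0.0166, 0.1509]
tool_rot: [-179.9, 0.1, 26.6]
force: [0.6, 0.1, -0.2]
grip_width: 0.0003
```

Run:
```python
from h import *
import pickle
a0,b=pickle.load(open("c0.pkl","rb"))
a=read_camera("scene");W=cloud(a)
o=readout.get_obs(); print(o["effort"],o["wrist_torque"],o["force"])
for v in range(212,222): print(v,a["image"][v,278:298,0].tolist(), a0["image"][v,287], np.round(W[v,287],3))
g0=cv2.cvtColor(a0["image"],cv2.COLOR_RGB2GRAY)[205:245,265:345].astype(np.float32);g1=cv2.cvtColor(a["image"],cv2.COLOR_RGB2GRAY)[205:245,265:345].astype(np.float32)
save("k.png",cv2.resize(np.hstack([a0["image"][200:245,265:315],a["image"][200:245,265:315]]),None,fx=8,fy=8,interpolation=cv2.INTER_CUBIC))
```

```text
[ 1.79836919e-03 -4.11096203e+01 -4.62901890e+00 -3.03274047e+01
 -4.95336601e-02 -4.96455969e-02 -7.25694304e-05] [ 0.00333684 -0.02936043  0.01173692] [-0.20693812  0.80985416  0.80844398]
212 [112, 113, 115, 109, 82, 55, 52, 53, 54, 56, 55, 57, 65, 106, 154, 174, 176, 178, 180, 179] [164 163 162] [ 0.598 -0.013  0.199]
213 [104, 107, 110, 101, 76, 55, 54, 55, 56, 56, 58, 58, 65, 96, 133, 149, 153, 162, 172, 179] [155 152 155] [ 0.602 -0.008  0.2  ]
214 [96, 96, 96, 88, 70, 54, 54, 57, 57, 58, 58, 60, 67, 95, 119, 125, 128, 136, 161, 181] [151 148 152] [ 0.601 -0.01   0.196]
215 [107, 91, 87, 80, 65, 55, 55, 58, 59, 58, 60, 65, 85, 103, 114, 117, 119, 124, 153, 180] [142 141 144] [ 0.603 -0.008  0.195]
216 [113, 97, 82, 79, 70, 58, 59, 60, 60, 61, 64, 83, 107, 114, 105, 104, 105, 114, 134, 151] [135 136 139] [nan nan nan]
217 [102, 94, 80, 79, 77, 72, 71, 67, 67, 65, 69, 98, 123, 126, 111, 96, 97, 101, 108, 113] [128 129 132] [ 0.603 -0.008  0.188]
218 [85, 84, 78, 78, 83, 83, 79, 80, 79, 78, 86, 108, 123, 126, 116, 99, 94, 95, 95, 98] [117 119 120] [ 0.598 -0.013  0.181]
219 [84, 80, 78, 78, 81, 81, 81, 83, 82, 87, 96, 104, 113, 116, 112, 105, 102, 103, 109, 111] [104 104 105] [ 0.6   -0.011  0.179]
220 [86, 87, 90, 89, 88, 87, 83, 81, 82, 85, 88, 92, 98, 100, 100, 102, 105, 108, 107, 109] [90 91 90] [ 0.598 -0.014  0.174]
221 [112, 113, 113, 104, 91, 89, 87, 87, 87, 89, 88, 88, 87, 89, 87, 91, 97, 99, 96, 100] [91 92 92] [ 0.591 -0.021  0.164]
```

View pics/k.png

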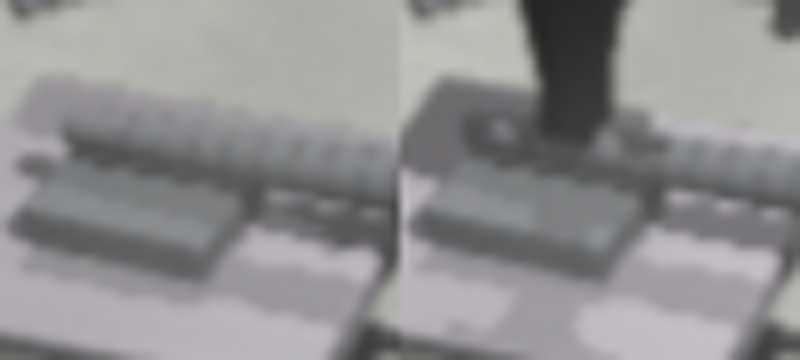

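The tip is at the ridge (row about 217, z about 0.188) with the mandrel not shifted. I have viewed 8 pictures. Finer steps from here.

Request:
{"method": "servo_tool", "body": {"plan": [[[0,0,0,0.0003,0],[0,0,0,0.0005,0],[0,0,0,0.0005,0]]]}}

```text
time_s: 10.82
tool_pos: [0.5954, -0.0166, 0.1505]
tool_rot: [-179.9, 0.0, 26.6]
force: [0.3, -0.0, 0.7]
grip_width: 0.0004
```

Request:
{"method": "servo_tool", "body": {"plan": [[[0,0,0,0.0003,0],[0,0,0,0.0005,0],[0,0,0,0.0005,0]]]}}

```text
time_s: 11.07
tool_pos: [0.5955, -0.0166, 0.1502]
tool_rot: [-179.9, 0.0, 26.6]
force: [-0.5, -0.8, 1.6]
grip_width: 0.0001
```

Request:
{"method": "servo_tool", "body": {"plan": [[[0,0,0,0.0003,0],[0,0,0,0.0005,0],[0,0,0,0.0005,0]]]}}

```text
time_s: 11.32
tool_pos: [0.5955, -0.0166, 0.15]
tool_rot: [-179.9, 0.0, 26.6]
force: [-1.8, -0.1, 2.6]
grip_width: 0.0001
```

Request:
{"method": "servo_tool", "body": {"plan": [[[0,0,0,0.0003,0],[0,0,0,0.0005,0],[0,0,0,0.0005,0]]]}}

```text
time_s: 11.57
tool_pos: [0.5956, -0.0166, 0.1498]
tool_rot: [-179.9, 0.0, 26.6]
force: [-1.7, 0.3, 3.6]
grip_width: 0.0004
```

Contact at reported z of about 0.1505. I lift, move over the bare platform strip and touch it there.

Request:
{"method": "servo_tool", "body": {"plan": [[[0,0,0,-0.02,0],[0,0,0,-0.025,0],[0,-0.03,0.02,-0.02,0],[0,-0.052,0.035,-0.01,0],[0,-0.052,0.035,0.02,0],[0,-0.052,0.035,0.026,0],[0,-0.052,0.035,0.029,0],[0,-0.052,0.035,0.031,0],[0,-0.052,0.035,0.032,0],[0,-0.052,0.035,0.032,0]]]}}

```text
time_s: 12.4
tool_pos: [0.5657, -0.0699, 0.1186]
tool_rot: [-180.0, -0.1, 26.7]
force: [-0.1, 0.3, -0.1]
grip_width: 0.0004
```

Request:
{"method": "servo_tool", "body": {"plan": [[[0,0,0,0.0005,0],[0,0,0,0.001,0],[0,0,0,0.001,0]]]}}

```text
time_s: 12.65
tool_pos: [0.5662, -0.0696, 0.1181]
tool_rot: [-180.0, -0.1, 26.7]
force: [0.2, 0.2, 0.1]
grip_width: 0.0005
```

Request:
{"method": "servo_tool", "body": {"plan": [[[0,0,0,0.0005,0],[0,0,0,0.001,0],[0,0,0,0.001,0]]]}}

```text
time_s: 12.9
tool_pos: [0.5662, -0.0696, 0.1171]
tool_rot: [-180.0, -0.1, 26.7]
force: [0.2, -0.7, 0.0]
grip_width: 0.0004
```

Request:
{"method": "servo_tool", "body": {"plan": [[[0,0,0,0.0005,0],[0,0,0,0.001,0],[0,0,0,0.001,0]]]}}

```text
time_s: 13.15
tool_pos: [0.5661, -0.0697, 0.116]
tool_rot: [-180.0, -0.1, 26.7]
force: [0.5, -1.2, 0.7]
grip_width: 0.0008
```

Request:
{"method": "servo_tool", "body": {"plan": [[[0,0,0,0.0005,0],[0,0,0,0.001,0],[0,0,0,0.001,0]]]}}

```text
time_s: 13.4
tool_pos: [0.5661, -0.0697, 0.1149]
tool_rot: [-180.0, -0.1, 26.7]
force: [-0.3, -0.4, 0.2]
grip_width: 0.0007
```

Request:
{"method": "servo_tool", "body": {"plan": [[[0,0,0,0.0004,0],[0,0,0,0.0006,0],[0,0,0,0.0006,0]]]}}

```text
time_s: 13.65
tool_pos: [0.5662, -0.0697, 0.1147]
tool_rot: [180.0, -0.1, 26.7]
force: [-0.5, 0.1, 3.7]
grip_width: 0.0004
```

Request:
{"method": "servo_tool", "body": {"plan": [[[0,0,0,0.0004,0],[0,0,0,0.0006,0],[0,0,0,0.0006,0]]]}}

```text
time_s: 13.9
tool_pos: [0.5663, -0.0698, 0.1146]
tool_rot: [180.0, -0.1, 26.7]
force: [-1.1, -0.9, 6.8]
grip_width: 0.0005
```

Request:
{"method": "servo_tool", "body": {"plan": [[[0,0,0,0.0004,0],[0,0,0,0.0006,0],[0,0,0,0.0006,0]]]}}

```text
time_s: 14.15
tool_pos: [0.5663, -0.0698, 0.1146]
tool_rot: [180.0, -0.1, 26.7]
force: [-1.5, -0.2, 6.1]
grip_width: 0.0009
```

The platform is at reported z 0.1147. It is truly at 0.150, so the offset is +35.3 mm. With a mandrel thickness of about 16.0 mm at the contact, the gap is about 4 mm. Next I work out the shifts to the knob.

Run:
```python
from h import *
o=readout.get_obs();print(o["tool_pos"],o["tool_rot"],o["force"]);print(shift([*jack(-.132,0),.07]),shift([*jack(-.132,0),.012]))
```

```text
[ 0.56633875 -0.06978269  0.11458415] [ 1.79956325e+02 -1.12997637e-01  2.67096246e+01] [-1.50705453 -0.2154894   6.08373128]
[-0.0791 -0.0294  0.0444] [-0.0792 -0.0295  0.1024]
```

Request:
{"method": "servo_tool", "body": {"plan": [[[0,0,0,-0.03,0],[0.065,-0.04,-0.015,-0.03,0],[0.065,-0.079,-0.0295,-0.02,0],[0.065,-0.079,-0.0295,0.0,0],[0.065,-0.079,-0.0295,0.02,0],[0.065,-0.079,-0.0295,0.02,0],[0.065,-0.079,-0.0295,0.02,0]]]}}

```text
time_s: 14.73
tool_pos: [0.4818, -0.0787, 0.0936]
tool_rot: [-180.0, -0.0, 26.7]
force: [0.5, -0.1, -0.0]
grip_width: 0.0324
```

Run:
```python
from h import *
o=readout.get_obs();print(o["tool_pos"],o["tool_rot"],o["force"]);print(shift([*jack(-.132,0),.012]))
t=read_camera("top");w=read_camera("wrist")
K=np.array([*jack(-.13,0),.075]);print(proj(t,K),proj(w,K))
save("m.png",np.vstack([cv2.resize(t["image"][180:260,230:330],(560,448),interpolation=cv2.INTER_CUBIC)[:180+150],w["image"][::2,::1][:,:]])[:600])
```

```text
[ 0.48175499 -0.07870436  0.09364163] [-1.79954726e+02 -3.94976030e-02  2.67175417e+01] [ 0.45730996 -0.10633247 -0.04746153]
[0.0005 0.0007 0.0816]
(np.float64(284.05948806703617), np.float64(230.08514007662865)) (np.float64(283.00468361357724), np.float64(221.43820849243414))
```

View pics/m.png

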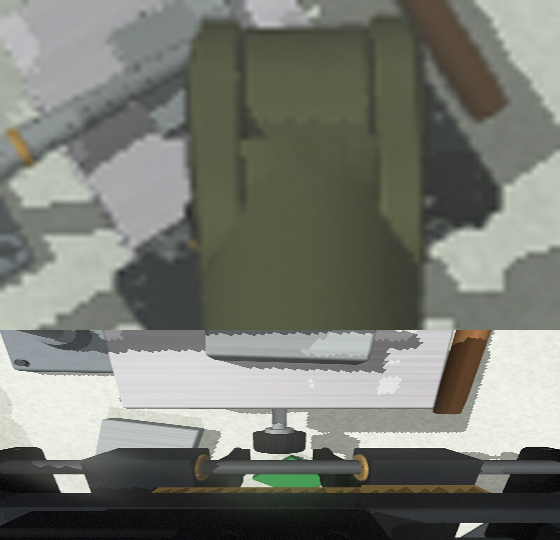

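Wrist view: the knob is at column 280, centred between the open fingers, and it projects where expected (283,221). I finish opening, then go down.

Request:
{"method": "servo_tool", "body": {"plan": [[[0.065,0,0,0,0],[0.065,0,0,0,0],[0.065,0,0,0,0],[0.065,0,0,0,0],[0.065,0,0,0.03,0],[0.065,0,0,0.06,0],[0.065,0,0,0.08,0],[0.065,0,0,0.083,0],[0.065,0,0,0.083,0]]]}}

```text
time_s: 15.58
tool_pos: [0.4828, -0.0783, 0.0113]
tool_rot: [-179.9, -0.1, 26.7]
force: [1.0, 0.1, -0.4]
grip_width: 0.0649
```

Request:
{"method": "servo_tool", "body": {"plan": [[[0.065,0,0.004,0,0],[0.065,0,0.008,0,0],[0.065,0,0.01,0,0],[0.065,0,0.01,0,0]]]}}

```text
time_s: 15.92
tool_pos: [0.4886, -0.0882, 0.0125]
tool_rot: [180.0, -0.2, 26.7]
force: [0.9, -0.2, 0.9]
grip_width: 0.0651
```

Request:
{"method": "servo_tool", "body": {"plan": [[[0.065,0,0.001,0,0],[0.065,0,0.002,0,0],[0.065,0,0.002,0,0]]]}}

```text
time_s: 16.17
tool_pos: [0.489, -0.0888, 0.0125]
tool_rot: [-179.9, -0.1, 26.7]
force: [-2.9, 4.0, 2.2]
grip_width: 0.065
```

Request:
{"method": "servo_tool", "body": {"plan": [[[0.065,0,0.003,0,0],[0.065,0,0.005,0,0],[0.065,0,0.005,-0.003,0],[0.065,0,0.005,-0.006,0],[0.065,0,0.005,-0.009,0]]]}}

```text
time_s: 16.58
tool_pos: [0.4885, -0.0887, 0.0194]
tool_rot: [-179.5, -0.0, 26.8]
force: [-1.8, 9.5, -7.7]
grip_width: 0.065
```

Run:
```python
from h import *
o=readout.get_obs();print(o["tool_pos"],o["tool_rot"],o["force"],o["wrist_torque"])
```

```text
[ 0.48849488 -0.0887261   0.01938273] [-1.79499793e+02 -1.82363860e-02  2.68481662e+01] [-1.82029171  9.5327026  -7.70148501] [ 1.95197075  0.36627871 -0.12368928]
```

Normal force is about 9 N and tangential about 7.7 N (0.15 N m), which matches the knob turning. I continue the stroke with slightly more press.

Request:
{"method": "servo_tool", "body": {"plan": [[[0.065,0,0.005,-0.002,0],[0.065,0,0.006,-0.005,0],[0.065,0,0.006,-0.008,0],[0.065,0,0.006,-0.011,0],[0.065,0,0.006,-0.013,0]]]}}

```text
time_s: 17.0
tool_pos: [0.4884, -0.0885, 0.0303]
tool_rot: [-179.0, 0.1, 27.0]
force: [-2.2, 11.5, -7.2]
grip_width: 0.0648
```

Run:
```python
from h import *
o=readout.get_obs();print(o["tool_pos"],o["tool_rot"],o["force"],o["wrist_torque"])
for n in("wrist","scene"):
    W=cloud(read_camera(n)).reshape(-1,3);W=W[np.isfinite(W).all(1)];q=W[:,:2]-J;x=q@ex;y=q@ey
    s=(abs(x)<.068)&(abs(y)<.068)&(W[:,2]>.13)&(W[:,2]<.16);print(n,s.sum(),np.median(W[s,2]) if s.sum() else 0)
    s=(abs(x)<.03)&(abs(y)<.03)&(W[:,2]>.16)&(W[:,2]<.173);print(n,s.sum(),np.median(W[s,2]) if s.sum() else 0)
```

```text
[ 0.48843983 -0.08849186  0.03027373] [-1.78985658e+02  1.02649836e-01  2.70131670e+01] [-2.23187013 11.54195813 -7.15019525] [ 2.39200724  0.46800383 -0.12859146]
wrist 80597 0.15158029001728907
wrist 0 0
scene 973 0.15298235414135553
scene 201 0.16815500592265242
```

No slip: the camera shows the platform up by about 2.3 mm, and the stroke geometry gives 2.4 mm. I switch to the other side of the knob, where the stroke goes down.

Request:
{"method": "servo_tool", "body": {"plan": [[[0.065,0,-0.006,0,0],[0.065,0,-0.014,0,0],[0.065,0,-0.02,0,0],[0.065,0,-0.022,0,0],[0.065,0,-0.022,0,0]]]}}

```text
time_s: 17.52
tool_pos: [0.4788, -0.069, 0.0314]
tool_rot: [-179.1, 0.1, 27.0]
force: [0.7, -0.7, -0.1]
grip_width: 0.0647
```

Request:
{"method": "servo_tool", "body": {"plan": [[[0.065,0,-0.001,0,0],[0.065,0,-0.003,0,0],[0.065,0,-0.004,0,0]]]}}

```text
time_s: 17.77
tool_pos: [0.4772, -0.0657, 0.0316]
tool_rot: [-179.1, 0.0, 27.0]
force: [0.3, 0.5, 0.0]
grip_width: 0.0653
```

Run:
```python
from h import *
o=readout.get_obs();print(o["tool_pos"],o["tool_rot"],o["force"],o["wrist_torque"])
```

```text
[ 0.4771905  -0.06572071  0.03163378] [-1.79111480e+02  4.64273865e-02  2.70102337e+01] [0.33813963 0.45951471 0.0219225 ] [-0.06287902 -0.03089579 -0.00504322]
```

Request:
{"method": "servo_tool", "body": {"plan": [[[0.065,0,-0.002,0,0],[0.065,0,-0.004,0,0],[0.065,0,-0.004,0,0]]]}}

```text
time_s: 18.02
tool_pos: [0.4767, -0.0648, 0.0319]
tool_rot: [-179.4, -0.0, 26.9]
force: [4.6, -6.1, -4.0]
grip_width: 0.0649
```

Request:
{"method": "servo_tool", "body": {"plan": [[[0.065,0,-0.004,0.001,0],[0.065,0,-0.006,0.003,0],[0.065,0,-0.006,0.005,0],[0.065,0,-0.006,0.007,0],[0.065,0,-0.006,0.009,0]]]}}

```text
time_s: 18.43
tool_pos: [0.4783, -0.0643, 0.0254]
tool_rot: [-179.9, -0.3, 26.8]
force: [3.2, -9.1, 7.4]
grip_width: 0.0649
```

Run:
```python
from h import *
o=readout.get_obs();print(o["tool_pos"],o["tool_rot"],o["force"],o["wrist_torque"])
W=cloud(read_camera("scene")).reshape(-1,3);W=W[np.isfinite(W).all(1)];q=W[:,:2]-J;x=q@ex;y=q@ey
s=(abs(x)<.068)&(abs(y)<.068)&(W[:,2]>.13)&(W[:,2]<.16);print(s.sum(),np.median(W[s,2]))
s=(abs(x)<.03)&(abs(y)<.03)&(W[:,2]>.16)&(W[:,2]<.173);print(s.sum(),np.median(W[s,2]))
```

```text
[ 0.47826228 -0.06433862  0.02543167] [-179.91809155   -0.31339554   26.79692644] [ 3.21159593 -9.06243017  7.37884679] [-2.09034489 -0.91040917 -0.09018376]
969 0.1529927569977817
194 0.16860887919629103
```

Request:
{"method": "servo_tool", "body": {"plan": [[[0.065,0,0.006,0,0],[0.065,0,0.012,0,0],[0.065,0,0.013,-0.03,0],[0.065,0,0.013,-0.07,0],[0.065,0,0.013,-0.11,0],[0.065,0.03,0.013,-0.115,0],[0.065,0.06,0.013,-0.115,0],[0.065,0.077,0.013,-0.11,0],[0.065,0.077,0.013,-0.1,0],[0.065,0.077,0.013,-0.096,0],[0.065,0.077,0.013,-0.096,0]]]}}

```text
time_s: 19.4
tool_pos: [0.5501, -0.0418, 0.1192]
tool_rot: [-179.7, -0.1, 26.8]
force: [-0.7, -0.3, -0.3]
grip_width: 0.0651
```

Run:
```python
from h import *
o=readout.get_obs();print(o["tool_pos"],o["tool_rot"],o["force"],(o["tool_pos"][:2]-J)@ex,(o["tool_pos"][:2]-J)@ey)
```

```text
[ 0.55006678 -0.04175826  0.1191939 ] [-1.79735012e+02 -7.05821687e-02  2.67968455e+01] [-0.72820274 -0.31769468 -0.30153177] -0.054966788140807916 0.002954380770452538
```

Request:
{"method": "servo_tool", "body": {"plan": [[[0.065,0,0,0.0003,0],[0.065,0,0,0.0006,0],[0.065,0,0,0.0006,0]]]}}

```text
time_s: 19.65
tool_pos: [0.5495, -0.0424, 0.1186]
tool_rot: [-179.7, -0.0, 26.7]
force: [-0.1, -0.4, 0.5]
grip_width: 0.0649
```

Request:
{"method": "servo_tool", "body": {"plan": [[[0.065,0,0,0.0003,0],[0.065,0,0,0.0006,0],[0.065,0,0,0.0006,0]]]}}

```text
time_s: 19.9
tool_pos: [0.5495, -0.0427, 0.1183]
tool_rot: [-179.8, -0.0, 26.7]
force: [0.7, -0.0, -0.2]
grip_width: 0.0651
```

Request:
{"method": "servo_tool", "body": {"plan": [[[0.065,0,0,0.0003,0],[0.065,0,0,0.0006,0],[0.065,0,0,0.0006,0]]]}}

```text
time_s: 20.15
tool_pos: [0.5495, -0.0427, 0.1177]
tool_rot: [-179.8, -0.1, 26.7]
force: [0.1, 0.7, -0.2]
grip_width: 0.065
```

Request:
{"method": "servo_tool", "body": {"plan": [[[0.065,0,0,0.0003,0],[0.065,0,0,0.0005,0],[0.065,0,0,0.0005,0]]]}}

```text
time_s: 20.4
tool_pos: [0.5496, -0.0427, 0.1173]
tool_rot: [-179.8, -0.1, 26.7]
force: [-0.6, -0.6, 1.3]
grip_width: 0.0652
```

Request:
{"method": "servo_tool", "body": {"plan": [[[0.065,0,0,0.0003,0],[0.065,0,0,0.0005,0],[0.065,0,0,0.0005,0]]]}}

```text
time_s: 20.65
tool_pos: [0.5497, -0.0427, 0.1173]
tool_rot: [-179.8, -0.1, 26.7]
force: [-2.3, -0.2, 2.7]
grip_width: 0.0651
```

Request:
{"method": "servo_tool", "body": {"plan": [[[0.065,0,0,0.0003,0],[0.065,0,0,0.0005,0],[0.065,0,0,0.0005,0]]]}}

```text
time_s: 20.9
tool_pos: [0.5498, -0.0427, 0.1172]
tool_rot: [-179.8, -0.1, 26.7]
force: [-1.8, -0.9, 5.1]
grip_width: 0.065
```

The platform is up 2.5 mm so far, so the down stroke mostly slipped. About 1.4 mm of gap is left. I go back for another left-side up-stroke, the kind that worked.

Request:
{"method": "servo_tool", "body": {"plan": [[[0.065,0,0,-0.015,0],[0.065,-0.03,0,-0.02,0],[0.065,-0.06,0,-0.02,0],[0.065,-0.077,0,-0.01,0],[0.065,-0.077,0,0.02,0],[0.065,-0.077,0,0.06,0],[0.065,-0.077,0,0.095,0],[0.065,-0.077,0.004,0.103,0],[0.065,-0.077,0.008,0.104,0],[0.065,-0.077,0.008,0.104,0]]]}}

```text
time_s: 21.73
tool_pos: [0.4856, -0.0851, 0.0136]
tool_rot: [-179.8, -0.1, 26.7]
force: [-0.2, -0.1, 0.7]
grip_width: 0.0652
```

Request:
{"method": "servo_tool", "body": {"plan": [[[0.065,0,0.002,0,0],[0.065,0,0.004,0,0],[0.065,0,0.005,0,0],[0.065,0,0.005,0,0]]]}}

```text
time_s: 22.07
tool_pos: [0.489, -0.0885, 0.0149]
tool_rot: [-179.9, -0.2, 26.7]
force: [-0.8, 3.7, 1.8]
grip_width: 0.0651
```

Run:
```python
from h import *
o=readout.get_obs();print(o["tool_pos"],o["tool_rot"],o["force"],(o["tool_pos"][:2]-J)@ex,(o["tool_pos"][:2]-J)@ey)
```

```text
[ 0.48900765 -0.08853354  0.01494119] [-179.85177835   -0.23425234   26.70391531] [-0.8287202   3.6769374   1.77338384] -0.13053229037958106 -0.011398283151424552
```

Request:
{"method": "servo_tool", "body": {"plan": [[[0.065,0,0.003,0,0],[0.065,0,0.005,0,0],[0.065,0,0.0055,-0.003,0],[0.065,0,0.0055,-0.006,0],[0.065,0,0.0055,-0.009,0]]]}}

```text
time_s: 22.48
tool_pos: [0.4887, -0.0885, 0.0221]
tool_rot: [-179.4, -0.1, 26.9]
force: [-1.0, 11.2, -7.6]
grip_width: 0.0652
```

Request:
{"method": "servo_tool", "body": {"plan": [[[0.065,0,0.005,-0.002,0],[0.065,0,0.006,-0.004,0],[0.065,0,0.006,-0.006,0],[0.065,0,0.006,-0.008,0],[0.065,0,0.006,-0.0095,0]]]}}

```text
time_s: 22.9
tool_pos: [0.4886, -0.0883, 0.0296]
tool_rot: [-178.9, 0.0, 27.0]
force: [-2.4, 13.4, -7.4]
grip_width: 0.0654
```

Run:
```python
from h import *
o=readout.get_obs();print(o["tool_pos"],o["tool_rot"],o["force"],(o["tool_pos"][:2]-J)@ex,(o["tool_pos"][:2]-J)@ey)
W=cloud(read_camera("scene")).reshape(-1,3);W=W[np.isfinite(W).all(1)];q=W[:,:2]-J;x=q@ex;y=q@ey
s=(abs(x)<.068)&(abs(y)<.068)&(W[:,2]>.13)&(W[:,2]<.16);print(s.sum(),np.median(W[s,2]))
s=(abs(x)<.03)&(abs(y)<.03)&(W[:,2]>.16)&(W[:,2]<.173);print(s.sum(),np.median(W[s,2]))
```

```text
[ 0.48862258 -0.08833884  0.0296281 ] [-1.78913087e+02  6.18612468e-03  2.70189790e+01] [-2.39983795 13.42596606 -7.35509686] -0.13078882450155907 -0.011051329061229784
961 0.15503956873389801
187 0.1698864573840948
```

Request:
{"method": "servo_tool", "body": {"plan": [[[0.065,0,-0.006,0,0],[0.065,0,-0.0115,0,0],[0.065,0,-0.0115,-0.04,0],[0.065,0,-0.0115,-0.08,0],[0,0,-0.0115,-0.115,0],[0,0.03,0,-0.12,0],[0,0.06,0.015,-0.12,0],[0,0.076,0.018,-0.11,0],[0,0.076,0.018,-0.1,0],[0,0.076,0.018,-0.095,0],[0,0.076,0.018,-0.095,0],[0,0.076,0.018,-0.095,0]]]}}

```text
time_s: 23.95
tool_pos: [0.564, -0.0722, 0.1241]
tool_rot: [-178.9, 0.1, 27.0]
force: [0.4, 0.6, 0.0]
grip_width: 0.0193
```

Run:
```python
from h import *
o=readout.get_obs();print(o["tool_pos"],o["tool_rot"],o["force"],o["grip_width"],(o["tool_pos"][:2]-J)@ex,(o["tool_pos"][:2]-J)@ey)
```

```text
[ 0.56397874 -0.07220558  0.12410953] [-1.78929857e+02  1.08361988e-01  2.69830885e+01] [0.384671   0.57434574 0.01371006] 0.019314029276172196 -0.056218805647700515 -0.030497290603245377
```

Request:
{"method": "servo_tool", "body": {"plan": [[[0,0,0,0.001,0],[0,0,0,0.002,0],[0,0,0,0.003,0],[0,0,0,0.0035,0],[0,0,0,0.0035,0]]]}}

```text
time_s: 24.37
tool_pos: [0.5638, -0.0723, 0.1207]
tool_rot: [-178.9, 0.1, 27.0]
force: [-0.7, 0.6, -0.3]
grip_width: 0.0007
```

Request:
{"method": "servo_tool", "body": {"plan": [[[0,0,0,0.0003,0],[0,0,0,0.0006,0],[0,0,0,0.0006,0]]]}}

```text
time_s: 24.62
tool_pos: [0.5638, -0.0723, 0.1201]
tool_rot: [-178.9, 0.1, 27.0]
force: [-0.3, -0.2, -0.1]
grip_width: 0.0
```

Request:
{"method": "servo_tool", "body": {"plan": [[[0,0,0,0.0003,0],[0,0,0,0.0006,0],[0,0,0,0.0006,0]]]}}

```text
time_s: 24.87
tool_pos: [0.5638, -0.0722, 0.1194]
tool_rot: [-178.9, 0.1, 27.0]
force: [0.3, 0.3, -0.4]
grip_width: 0.0008
```

Request:
{"method": "servo_tool", "body": {"plan": [[[0,0,0,0.0003,0],[0,0,0,0.0006,0],[0,0,0,0.0006,0]]]}}

```text
time_s: 25.12
tool_pos: [0.5639, -0.0722, 0.1192]
tool_rot: [-179.0, 0.1, 27.0]
force: [-0.3, -0.8, 2.8]
grip_width: -0.0001
```

Request:
{"method": "servo_tool", "body": {"plan": [[[0,0,0,-0.03,0],[0,0,0,-0.05,0],[0,0.03,-0.02,-0.05,0],[0,0.053,-0.0355,-0.045,0],[0,0.053,-0.0355,-0.039,0],[0,0.053,-0.0355,-0.036,0],[0,0.053,-0.0355,-0.0355,0],[0,0.053,-0.0355,-0.0355,0],[0,0.053,-0.0355,-0.0355,0]]]}}

```text
time_s: 25.87
tool_pos: [0.5951, -0.0186, 0.1552]
tool_rot: [-179.0, 0.1, 26.9]
force: [0.3, 0.3, 0.1]
grip_width: 0.0004
```

Run:
```python
from h import *
o=readout.get_obs();print(o["tool_pos"],o["tool_rot"],o["force"],o["grip_width"],(o["tool_pos"][:2]-J)@ex,(o["tool_pos"][:2]-J)@ey)
```

```text
[ 0.59512901 -0.01863404  0.15515079] [-1.78981980e+02  1.40240535e-01  2.68644585e+01] [0.34355818 0.30006811 0.131538  ] 0.0004354196255198332 -0.004319337577837557 0.003365585849447193
```

Request:
{"method": "servo_tool", "body": {"plan": [[[0,0.001,-0.0016,0.001,0],[0,0.001,-0.0016,0.002,0],[0,0.001,-0.0016,0.003,0],[0,0.001,-0.0016,0.003,0]]]}}

```text
time_s: 26.2
tool_pos: [0.5951, -0.017, 0.152]
tool_rot: [-179.0, 0.2, 26.8]
force: [-0.1, 0.7, -0.9]
grip_width: 0.0
```

Request:
{"method": "servo_tool", "body": {"plan": [[[0,0,0,0.0003,0],[0,0,0,0.0005,0],[0,0,0,0.0005,0]]]}}

```text
time_s: 26.45
tool_pos: [0.5951, -0.017, 0.1515]
tool_rot: [-179.0, 0.2, 26.8]
force: [-0.1, -0.0, 0.5]
grip_width: 0.0004
```

Request:
{"method": "servo_tool", "body": {"plan": [[[0,0,0,0.0003,0],[0,0,0,0.0005,0],[0,0,0,0.0005,0]]]}}

```text
time_s: 26.7
tool_pos: [0.5951, -0.017, 0.151]
tool_rot: [-179.0, 0.2, 26.8]
force: [0.1, -0.3, -0.3]
grip_width: 0.0001
```

Request:
{"method": "servo_tool", "body": {"plan": [[[0,0,0,0.0003,0],[0,0,0,0.0005,0],[0,0,0,0.0005,0]]]}}

```text
time_s: 26.95
tool_pos: [0.5951, -0.0169, 0.1506]
tool_rot: [-179.0, 0.1, 26.8]
force: [-0.5, -0.3, 0.9]
grip_width: 0.0005
```

Run:
```python
from h import *
o=readout.get_obs();print(o["tool_pos"],o["tool_rot"],o["force"],o["wrist_torque"],(o["tool_pos"][:2]-J)@ex,(o["tool_pos"][:2]-J)@ey)
```

```text
[ 0.59513671 -0.01693957  0.15058179] [-1.78987648e+02  1.48518476e-01  2.68449764e+01] [-0.47204321 -0.30125909  0.93025744] [-0.05133295 -0.02912163 -0.04455566] -0.0035511001303382738 0.004875917503034016
```

Request:
{"method": "servo_tool", "body": {"plan": [[[0,0,0,0.0003,0],[0,0,0,0.0005,0],[0,0,0,0.0005,0]]]}}

```text
time_s: 27.2
tool_pos: [0.5952, -0.0169, 0.1504]
tool_rot: [-179.0, 0.1, 26.8]
force: [-0.5, 0.2, 1.7]
grip_width: 0.0004
```

```bash
python3 -c "
from h import *
o=readout.get_obs();print(o['tool_pos'],o['force'])"
```

```text
[ 0.59520663 -0.01693261  0.15036123] [-0.47487181  0.18455277  1.7100531 ]
```

Request:
{"method": "servo_tool", "body": {"plan": [[[0,0,0,0.0003,0],[0,0,0,0.0007,0],[0,0,0,0.0007,0]]]}}

```text
time_s: 27.45
tool_pos: [0.5953, -0.0169, 0.1502]
tool_rot: [-179.0, 0.1, 26.8]
force: [-0.7, 0.3, 4.0]
grip_width: 0.0002
```

```bash
python3 -c "
from h import *
o=readout.get_obs();print(o['tool_pos'],o['force'])"
```

```text
[ 0.59530493 -0.01691074  0.15015616] [-0.66143214  0.28777047  4.01448607]
```

Request:
{"method": "servo_tool", "body": {"plan": [[[0,0,0,0.0004,0],[0,0,0,0.001,0],[0,0,0,0.001,0]]]}}

```text
time_s: 27.7
tool_pos: [0.5954, -0.0169, 0.15]
tool_rot: [-179.0, 0.1, 26.8]
force: [-3.3, 0.9, 6.5]
grip_width: 0.0004
```

```bash
python3 -c "
from h import *
o=readout.get_obs();print(o['tool_pos'],o['force'])"
```

```text
[ 0.59543148 -0.01686132  0.15000453] [-3.27882416  0.94105905  6.48730058]
```

The mandrel top reads about 0.2–0.3 mm above the free reading after tilt correction. It is also clearly stiffer now, 13 N/mm against about 5 N/mm when free. So contact has begun at only a few N. One more small stroke of about 0.5 mm will bring it to mid-window.

Request:
{"method": "servo_tool", "body": {"plan": [[[0,0,0,-0.03,0],[0.065,-0.03,0.001,-0.04,0],[0.065,-0.07,0.003,-0.04,0],[0.065,-0.11,0.005,-0.03,0],[0.065,-0.1275,0.005,0,0],[0.065,-0.1275,0.005,0.01,0],[0.065,-0.1275,0.005,0.01,0],[0.065,-0.1275,0.005,0.01,0],[0.065,-0.1275,0.005,0.01,0],[0.065,-0.1275,0.005,0.01,0],[0.065,-0.1275,0.005,0.01,0],[0.065,-0.1275,0.005,0.01,0]]]}}

```text
time_s: 28.7
tool_pos: [0.4848, -0.0783, 0.1408]
tool_rot: [-179.1, 0.0, 26.9]
force: [0.7, 0.8, -1.0]
grip_width: 0.0624
```

Run:
```python
from h import *
o=readout.get_obs();print(o["tool_pos"],o["tool_rot"],o["force"],o["grip_width"],shift([*jack(-.131,-.006),.018]))
```

```text
[ 0.48482724 -0.07827699  0.14075817] [-1.79064690e+02  4.33661310e-02  2.69084276e+01] [ 0.68671264  0.79115771 -1.00823047] 0.06236588298317543 [-0.0013  0.0076  0.1227]
```

Request:
{"method": "servo_tool", "body": {"plan": [[[0.065,0,0.001,0.04,0],[0.065,0,0.001,0.08,0],[0.065,0,0.002,0.11,0],[0.065,0,0.003,0.12,0],[0.065,-0.001,0.007,0.123,0],[0.065,-0.001,0.0076,0.123,0],[0.065,-0.001,0.0076,0.123,0]]]}}

```text
time_s: 29.28
tool_pos: [0.4884, -0.0845, 0.0195]
tool_rot: [-179.2, -0.1, 26.9]
force: [0.2, 0.7, 0.2]
grip_width: 0.0651
```

Request:
{"method": "servo_tool", "body": {"plan": [[[0.065,0,0.002,0,0],[0.065,0,0.004,0,0],[0.065,0,0.006,0,0],[0.065,0,0.007,0,0]]]}}

```text
time_s: 29.62
tool_pos: [0.4908, -0.0869, 0.0204]
tool_rot: [-178.9, -0.1, 26.9]
force: [-5.6, 10.4, 5.2]
grip_width: 0.0647
```

Run:
```python
from h import *
o=readout.get_obs();print(o["tool_pos"],o["tool_rot"],o["force"],(o["tool_pos"][:2]-J)@ex,(o["tool_pos"][:2]-J)@ey)
```

```text
[ 0.49075312 -0.08687007  0.02039171] [-1.78895742e+02 -9.86404297e-02  2.69393005e+01] [-5.59594293 10.37430043  5.19224167] -0.1282255072317598 -0.010696462029108629
```

Request:
{"method": "servo_tool", "body": {"plan": [[[0.065,0,0.004,0,0],[0.065,0,0.005,-0.002,0],[0.065,0,0.005,-0.004,0],[0.065,0,0.005,-0.0055,0],[0.065,0,0.005,-0.0055,0]]]}}

```text
time_s: 30.03
tool_pos: [0.4906, -0.0866, 0.025]
tool_rot: [-178.5, 0.0, 27.1]
force: [-2.9, 10.1, -5.1]
grip_width: 0.0653
```

Run:
```python
from h import *
o=readout.get_obs();print(o["tool_pos"],o["tool_rot"],o["force"],(o["tool_pos"][:2]-J)@ex,(o["tool_pos"][:2]-J)@ey)
```

```text
[ 0.49055078 -0.08656617  0.02499938] [-1.78476099e+02  1.31704889e-02  2.70759037e+01] [-2.92687556 10.14549379 -5.10028126] -0.12826972903677833 -0.010334051848790266
```

Request:
{"method": "servo_tool", "body": {"plan": [[[0.065,0,-0.005,0,0],[0.065,0,-0.0105,0,0],[0.065,0,-0.0105,-0.04,0],[0.065,0,-0.0105,-0.08,0],[0,0,-0.0105,-0.12,0],[0,0.03,0,-0.125,0],[0,0.06,0.015,-0.125,0],[0,0.074,0.02,-0.115,0],[0,0.074,0.02,-0.105,0],[0,0.074,0.02,-0.1,0],[0,0.074,0.02,-0.1,0],[0,0.074,0.02,-0.1,0]]]}}

```text
time_s: 31.03
tool_pos: [0.5656, -0.0734, 0.1242]
tool_rot: [-178.5, 0.1, 27.1]
force: [-1.0, -0.5, 0.8]
grip_width: 0.0192
```

Request:
{"method": "servo_tool", "body": {"plan": [[[0,0,0,0.001,0],[0,0,0,0.001,0],[0,0,0,0.001,0]]]}}

```text
time_s: 31.28
tool_pos: [0.5654, -0.0738, 0.1238]
tool_rot: [-178.5, 0.1, 27.0]
force: [0.5, 0.4, 0.5]
grip_width: 0.0029
```

Run:
```python
from h import *
o=readout.get_obs();print(o["tool_pos"],o["tool_rot"],o["force"],o["grip_width"],(o["tool_pos"][:2]-J)@ex,(o["tool_pos"][:2]-J)@ey)
```

```text
[ 0.56536189 -0.07375662  0.1237907 ] [-1.78534933e+02  8.08270509e-02  2.70318114e+01] [0.45595982 0.38631177 0.46707645] 0.002870862128397861 -0.055680047491423565 -0.032504412515171326
```

Request:
{"method": "servo_tool", "body": {"plan": [[[0,0,0,0.001,0],[0,0,0,0.002,0],[0,0,0,0.0026,0],[0,0,0,0.0026,0]]]}}

```text
time_s: 31.62
tool_pos: [0.5652, -0.0737, 0.121]
tool_rot: [-178.5, 0.1, 27.0]
force: [0.0, 0.2, -0.2]
grip_width: 0.0004
```

Request:
{"method": "servo_tool", "body": {"plan": [[[0,0,0,0.0003,0],[0,0,0,0.0006,0],[0,0,0,0.0006,0]]]}}

```text
time_s: 31.87
tool_pos: [0.5652, -0.0736, 0.1203]
tool_rot: [-178.5, 0.1, 27.0]
force: [0.8, 0.1, 0.9]
grip_width: 0.0003
```

Request:
{"method": "servo_tool", "body": {"plan": [[[0,0,0,0.0003,0],[0,0,0,0.0006,0],[0,0,0,0.0006,0]]]}}

```text
time_s: 32.12
tool_pos: [0.5652, -0.0736, 0.1198]
tool_rot: [-178.5, 0.1, 27.0]
force: [-0.4, -0.4, -0.2]
grip_width: 0.0004
```

Run:
```python
from h import *
o=readout.get_obs();print(o["tool_pos"],o["tool_rot"],o["force"],o["grip_width"])
```

```text
[ 0.56521979 -0.07362736  0.11982075] [-1.78522577e+02  9.30415762e-02  2.70343166e+01] [-0.41985916 -0.35469331 -0.23348343] 0.0004167131001246405
```

Request:
{"method": "servo_tool", "body": {"plan": [[[0,0,0,0.0003,0],[0,0,0,0.0004,0],[0,0,0,0.0004,0]]]}}

```text
time_s: 32.37
tool_pos: [0.5653, -0.0736, 0.1197]
tool_rot: [-178.5, 0.1, 27.0]
force: [0.2, 0.5, 2.3]
grip_width: 0.0007
```

Request:
{"method": "servo_tool", "body": {"plan": [[[0,0,0,0.0003,0],[0,0,0,0.0004,0],[0,0,0,0.0004,0]]]}}

```text
time_s: 32.62
tool_pos: [0.5653, -0.0736, 0.1196]
tool_rot: [-178.5, 0.1, 27.0]
force: [-1.6, -1.0, 3.7]
grip_width: 0.0002
```

Run:
```python
from h import *
o=readout.get_obs();print(o["tool_pos"],o["tool_rot"],o["force"],o["grip_width"])
```

```text
[ 0.56533949 -0.07359621  0.11963743] [-1.78546232e+02  8.29595418e-02  2.70384121e+01] [-1.61721675 -0.98236252  3.67190484] 0.0002106051275878399
```

Request:
{"method": "servo_tool", "body": {"plan": [[[0,0,0,-0.03,0],[0,0,0,-0.05,0],[0,0.03,-0.02,-0.05,0],[0,0.052,-0.0373,-0.045,0],[0,0.052,-0.0373,-0.039,0],[0,0.052,-0.0373,-0.035,0],[0,0.052,-0.0373,-0.0345,0],[0,0.052,-0.0373,-0.0345,0],[0,0.052,-0.0373,-0.0345,0]]]}}

```text
time_s: 33.37
tool_pos: [0.5949, -0.0191, 0.1548]
tool_rot: [-178.6, 0.1, 26.9]
force: [0.4, -0.1, -0.5]
grip_width: 0.0005
```

Run:
```python
from h import *
o=readout.get_obs();print(o["tool_pos"],o["tool_rot"],o["force"],shift([.5951,-.0169,.1522]))
```

```text
[ 0.59489054 -0.01912801  0.15476594] [-1.78568021e+02  1.22432189e-01  2.69135996e+01] [ 0.37785732 -0.14815745 -0.49271443] [ 0.0012 -0.0018  0.0026]
```

Request:
{"method": "servo_tool", "body": {"plan": [[[0,0.0012,-0.0018,0.001,0],[0,0.0012,-0.0018,0.002,0],[0,0.0012,-0.0018,0.0025,0],[0,0.0012,-0.0018,0.0025,0]]]}}

```text
time_s: 33.7
tool_pos: [0.595, -0.0171, 0.1523]
tool_rot: [-178.6, 0.1, 26.9]
force: [0.0, -0.7, 0.2]
grip_width: 0.0001
```

Request:
{"method": "servo_tool", "body": {"plan": [[[0,0,0,0.0003,0],[0,0,0,0.0005,0],[0,0,0,0.0005,0]]]}}

```text
time_s: 33.95
tool_pos: [0.595, -0.0171, 0.1518]
tool_rot: [-178.6, 0.1, 26.9]
force: [-0.6, -0.0, -0.8]
grip_width: 0.0002
```

Request:
{"method": "servo_tool", "body": {"plan": [[[0,0,0,0.0003,0],[0,0,0,0.0005,0],[0,0,0,0.0005,0]]]}}

```text
time_s: 34.2
tool_pos: [0.595, -0.0171, 0.1512]
tool_rot: [-178.6, 0.1, 26.9]
force: [-0.1, -0.3, 1.0]
grip_width: 0.0004
```

Request:
{"method": "servo_tool", "body": {"plan": [[[0,0,0,0.0003,0],[0,0,0,0.0005,0],[0,0,0,0.0005,0]]]}}

```text
time_s: 34.45
tool_pos: [0.5951, -0.0171, 0.1509]
tool_rot: [-178.6, 0.1, 26.9]
force: [-0.2, 0.2, 1.2]
grip_width: 0.0008
```

Run:
```python
from h import *
o=readout.get_obs();print(o["tool_pos"],o["tool_rot"],o["force"])
```

```text
[ 0.59506208 -0.0171211   0.15085083] [-1.78579279e+02  1.22623609e-01  2.68999251e+01] [-0.17794354  0.15829166  1.15849428]
```

Request:
{"method": "servo_tool", "body": {"plan": [[[0,0,0,0.0004,0],[0,0,0,0.0007,0],[0,0,0,0.0007,0]]]}}

```text
time_s: 34.7
tool_pos: [0.5952, -0.0171, 0.1506]
tool_rot: [-178.6, 0.1, 26.9]
force: [-0.8, 0.1, 3.7]
grip_width: 0.0005
```

Request:
{"method": "servo_tool", "body": {"plan": [[[0,0,0,0.0004,0],[0,0,0,0.0007,0],[0,0,0,0.0007,0]]]}}

```text
time_s: 34.95
tool_pos: [0.5953, -0.0171, 0.1505]
tool_rot: [-178.6, 0.1, 26.9]
force: [-0.8, -0.5, 5.1]
grip_width: 0.0006
```

Request:
{"method": "servo_tool", "body": {"plan": [[[0,0,0,-0.02,0],[0,0,0,-0.05,0],[0,0,0,-0.08,0],[0,-0.05,0.03,-0.1,0],[0,-0.09,0.06,-0.1,0],[0,-0.13,0.09,-0.1,0],[0,-0.15,0.13,-0.1,0],[0,-0.15,0.17,-0.1,0],[0,-0.15,0.2,-0.1,0],[0,-0.15,0.2,-0.1,0],[0,-0.15,0.2,-0.1,0]]]}}

```text
time_s: 35.87
tool_pos: [0.552, -0.2721, 0.2436]
tool_rot: [-178.6, 0.2, 26.4]
force: [0.1, 0.0, -0.4]
grip_width: 0.0007
```

Run:
```python
from h import *
import pickle
a0,b0=pickle.load(open("c0.pkl","rb"))
o=readout.get_obs();print(o["tool_pos"],o["force"])
b=read_camera("top");a=read_camera("scene")
for c in(a,b):
    W=cloud(c).reshape(-1,3);W=W[np.isfinite(W).all(1)];q=W[:,:2]-J;x=q@ex;y=q@ey
    s=(abs(x)<.068)&(abs(y)<.068)&(W[:,2]>.13)&(W[:,2]<.162);print(s.sum(),np.median(W[s,2]))
    s=(abs(x)<.045)&(abs(y)<.045)&(W[:,2]>.165)&(W[:,2]<.1735);print(s.sum(),np.median(W[s,2]),x[s].min(),x[s].max(),y[s].min(),y[s].max())
r=lambda i,y0,y1,x0,x1:cv2.resize(i[y0:y1,x0:x1],(390,290),interpolation=cv2.INTER_CUBIC)
save("n.png",np.vstack([np.hstack([r(a0["image"],195,285,240,360),r(a["image"],195,285,240,360)]),np.hstack([r(b0["image"],130,260,200,375),r(b["image"],130,260,200,375)])]))
```

```text
[ 0.55203654 -0.27210495  0.2436433 ] [ 0.06464568  0.00838357 -0.35816394]
958 0.15557593339707637
230 0.17043276499743892 -0.036136434590565626 0.035355765813684346 -0.0379489516439534 0.030275383724971277
1369 0.15358709109069424
322 0.16921149545518377 -0.03586001036829727 0.030792644260106933 -0.03900430622638655 0.02796350794452619
```

View pics/n.png

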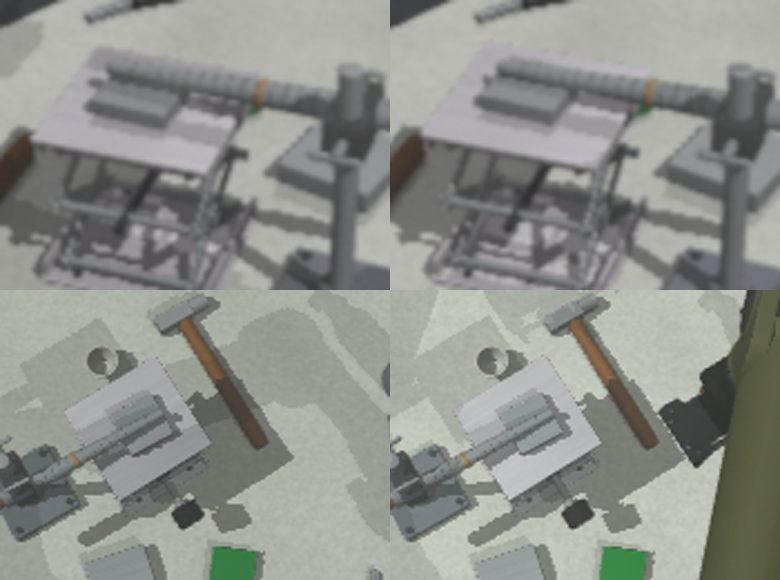

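The last picture shows the block up against the mandrel (right-hand top view about (530,90)). The block is unmoved on the platform, the bystanders around the jack are in place and the arm is clear. Handing in.

```bash
python3 -c "
from h import *
o=readout.get_obs();print(o['time_s'],o['force']);print(env.sign_off())"
```

```text
35.9667 [-0.17329142  0.75507058 -0.01526886]
the job is handed in; nothing more can be done
None
```

I wound the jack up about 4.9 mm, until by my touch checks the steel block bears on the mandrel's underside with roughly 6 N. I then let go, moved the arm clear and handed in at 36 s. `sign_off` gives no verdict, so the contact force is my estimate.

**How it was turned:** the tool could not be tilted, so I rubbed an open finger up the left side of the knob in three strokes. A downward stroke on the right side mostly slipped.

**Last checks:**
- **Mandrel:** its top reads about 0.4 mm above the free touch as measured, or about 0.65 mm once I correct for a 1.4° tool tilt. At 10 N/mm that is roughly 4–7 N. It also felt stiffer when pressed, about 10–14 N/mm against about 5 N/mm when free.
- **Platform:** touch gives a rise of about 4.8 mm. The two cameras give 4.9 and 5.1 mm.
- **Block and tools:** the block's outline had not moved on the platform. The hammer and pot beside the jack looked unmoved. I did not check the farther tools one by one.

**What disagreed:**
- The fingertips were really about 35 mm higher than the reported tool height, so I used only differences between touches.
- The first camera estimate of the gap was about 5 mm, against about 4 mm by touch.

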